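Take the measuring cup off the kettle descaler and open its push-and-turn cap

ROBOT

A 7-joint arm with a two-finger parallel gripper is mounted at the origin on a cart in front of the work surface, level with it; the furniture and walls round the work are solid. World frame = base frame: x ahead of the robot, y to its left, z up, the work surface at z = 0. Lengths are in m, angles in rad, forces in N, time in s.
With the tool pointing down it reaches from about 0.425 to 0.95 m from the base axis. Payload 4.7 kg.
Tool frame: the origin (TCP) lies between the finger pads; the fingertips stand 25 mm ahead of it and the grasp point (between the pads) lies 6 mm ahead of it; z points along the fingers, y is the line along which they close (so a half turn about z gives the same grasp; the last joint's range is limited). The gripper opens to 85 mm and grips with 20 to 120 N. Pads are 22 mm wide; open, the fingers measure 114 mm over their backs; the gripper's body (76 mm by 85 mm) begins 54 mm behind the grasp point. The pads swing forward as they close: fully open they stand 13 mm farther back than shut.
Start: joints at [1.18, 0.469, -0.049, 1.532, 0.024, 1.141, -0.082], TCP at [0.239, -0.631, 0.256] pointing down, gripper open.
Joint ranges: [-2.59, 2.59], [-0.33, 1.99], [-1.39, 1.29], [0.1, 2.45], [-1.04, 4.18], [0.21, 1.99], [-2.66, 2.66]. Speed limits (rad/s): [2.57, 2.57, 3.14, 3.14, 3.14, 3.14, 3.14].

INTERFACE

Orientations are given as a 3x3 rotation matrix whose columns are the frame's x, y, z axes.
In Python, from rig import * gives the robot as it stands. Calls block until the motion is done:
- movep(position, orientation): joint-space move of the TCP to a pose.
- move_l(position, attitude=None, feed=0.15, until_force=None): straight line of the TCP; attitude=None keeps the orientation; feed is the mean speed in m/s. With until_force (N) it stops when the force on the tool has changed by that much, and returns True; else False.
- move_joints(angles): joint-space move.
- command_gripper(opening, newtons=None): finger opening in m; newtons is the grip in N (None keeps the last); returns when the fingers have stopped.
- sleep(seconds).
- inverse_kinematics(position, orientation): joint angles nearest the present ones, or None.
- sense(): the state.
- camera(name): name is "scene" or "side" or "wrist"; returns (picture, depth): 384x512x3 uint8, red, green, blue; 384x512 float32, m along the optical axis (not along the pixel's ray), 0 where there is no reading.
- camera_params(name): a dict with "K" (3x3 intrinsics, pixels), "position" and "rotation" of the camera in the world; the wrist camera has in their place "tool_from_camera" (4x4, takes a point from camera to tool coordinates, whose origin is the TCP and whose axes are the flange's). Camera axes: x right, y down, z forward; pixel columns grow to the right and rows downward; lengths in m; the calibration is good to about 2 mm. The wrist camera is an equidistant fisheye: a pixel r from the principal point sees the ray r / f radians off the axis. A picture is of the moment at which its call begins: read the wrist's pose just before it. camera_params takes no time and is no camera call.
A pose or a line that the arm cannot do raises Unreachable and nothing moves.
- finish_job(): hands the job in; it is judged then, once.
The state is a dict: "time_s": time; "joint_pos": joint angles; "qd": joint speeds; "joint_efforts": joint torques, N m; "position": TCP position; "tcp_rot": TCP orientation; "wrist_force": force on the tool from outside, world axes, zero at the start; "ft_torque": the same for the moment, N m; "finger_gap": finger opening in m; "gripper_force": force on a finger pad.
Only numpy, scipy, OpenCV 4.12 (cv2) and the standard library are available. Lean on these libraries where they do the work, as an engineer would, in place of code of your own. Each camera call takes 0.05 s, during which the arm holds its last target. There are 200 camera calls.

TASK

Open the kettle descaler, the white bottle with the red safety cap: first take the clear measuring cup off the cap and stand it, mouth down, on the worktop beside the bottle; then press the cap down and, while it is down, turn it anticlockwise (from above) until it comes free, lift it off, and finish still holding it in the gripper, level, about 5 cm above the open mouth. Keep the bottle standing where it is, and leave the blue-capped bottle, the timer and the brush alone.

Things in the scene. Friction and masses are not known exactly. Their poses are not given: they have to be found in the camera images.
- descaler_bottle: White bottle, red band and drop on its label, loose, upright, 0.5 to 0.9 kg; only weight and friction (about 0.6) hold it. Origin: centre of its underside, z up, x through its 66 mm depth, y along its 86 mm width. Straight to 106 mm up, then shoulders slope in to the 34 mm wide foot of the neck at 132 mm. A locked cap lifts the bottle; pressing on the cap keeps the bottle from turning along.
- mouth (a point): Centre of the bottle's mouth, on its axis, 158 mm above its underside. The neck is 28 mm wide, with three bayonet ledges out to 38 mm; each has a locking tooth 3.5 mm deep that keeps a lug of the cap from turning.
- safety_cap: Red ribbed round cap, 46 mm across, 31.5 mm high, 47 g, pale arrows on top. Origin: centre of its skirt's lower edge, z up. It starts locked on the descaler bottle, origin 140 mm above the bottle's underside, x axis along the bottle's x; grip it anywhere round the skirt. Three lugs inside the skirt's lower edge hook under the neck's ledges: as it stands it can be neither turned nor pulled off.
- cap_top (a point): Centre of the cap's top, 31.5 mm above its origin. Down against its spring: 4 N at the start, 11 N at 3.5 mm, 16 N at 6 mm, then a hard stop. Pressed down 3.5 to 6 mm and kept down it turns anticlockwise seen from above; from 43 degrees on the lugs are clear, at 79 degrees is an end stop: turn about 60. Let up, it then rises 2 mm and lifts straight off without force.
- measuring_cup: Clear plastic measuring cup, loose, 25 g, upside down over the red cap at the start, its closed end resting on the cap's top; a straight lift of 36 mm clears it. Origin: centre of its rim (mouth), z towards its closed end: up while the mouth is down. 56 mm across at the rim, 52 mm at the closed end, 38.5 mm high, 36 mm deep inside; rim 135.5 mm above the bottle's underside at the start.
- rinse_bottle: Bystander: white bottle of the same mould with a blue cap, a blue band and a blue drop, loose, 0.6 kg, 66 x 86 x 165 mm. Origin: centre of its underside, z up.
- kitchen_timer: Bystander: round cream and red wind-up kitchen timer, loose, 65 mm across, 52 mm high. Origin: centre of its underside, z up.
- washing_brush: Bystander: bright green washing-up brush, loose, lying on the worktop, 115 x 51 x 50 mm. Origin: centre of its underside, long axis x.
- chopping_board_1: Fixed wooden chopping board lying flat on the worktop, 230 mm (x) by 340 mm (y), 21 mm high, with a lime and a garlic bulb on it. Origin: centre of its underside.

How it is judged:
By the outcome, as a careful person would: the job done as asked, in the order asked, and still so for the second after the job is handed in, while the arm keeps its last pose, push and grip.
It also fails if it takes over 58 s, if anything falls off the work surface, if the arm or the gripper's body presses on something with over 40 N, if the wrist force passes 120 N, or if a joint passes its speed limit or range.

## Working session

There is one attempt and no reset: what is moved stays moved. The work goes in short steps, each a Python script; the robot and the scene stay as the last script left them, time stands still between calls to the robot, and variables do not carry over. Pictures are saved under pics/ and viewed, at most 10 in all, crops included, and the job is handed in when it is done.

```bash
ls; mkdir -p pics; python3 - <<'E'
from rig import *
import cv2,numpy as np
ims=[]
for n in ("scene","side"):
    p,d=camera(n); np.savez(f"{n}.npz",p=p,d=d,**camera_params(n)); ims.append(p)
    print(n,camera_params(n),(d>0).mean())
s=sense(); print(s["time_s"],s["position"],s["tcp_rot"])
cv2.imwrite("pics/a.png",cv2.resize(np.vstack(ims)[:,:,::-1],(800,600*2))[:600]); cv2.imwrite("pics/b.png",cv2.resize(ims[1][:,:,::-1],(800,600)))
E
```

```text
pics
scene {'K': array([[371.5220996 ,   0.        , 259.67095125],
       [  0.        , 371.5220996 , 188.92934956],
       [  0.        ,   0.        ,   1.        ]]), 'position': array([-0.06319504,  0.67708655,  0.74051022]), 'rotation': array([[-7.41719054e-01, -3.70462864e-01,  5.59115472e-01],
       [-6.70710293e-01,  4.10602706e-01, -6.17699863e-01],
       [-7.39465797e-04, -8.33164260e-01, -5.53025107e-01]])} 0.99591064453125
side {'K': array([[400.83360743,   0.        , 252.10533021],
       [  0.        , 400.83360743, 192.29929483],
       [  0.        ,   0.        ,   1.        ]]), 'position': array([ 0.09941329, -1.03285049,  0.67098235]), 'rotation': array([[ 0.91086392, -0.18855357,  0.36711642],
       [-0.41266022, -0.40273364,  0.81701723],
       [-0.00620138, -0.89568586, -0.4446441 ]])} 0.9961039225260416
0.1 [ 0.23877283 -0.63085272  0.25535324] [[ 9.35240479e-01  3.54012426e-01 -6.70526874e-04]
 [ 3.54013057e-01 -9.35239055e-01  1.63270083e-03]
 [-4.91065366e-05 -1.76434318e-03 -9.99998442e-01]]
```

View pics/a.png

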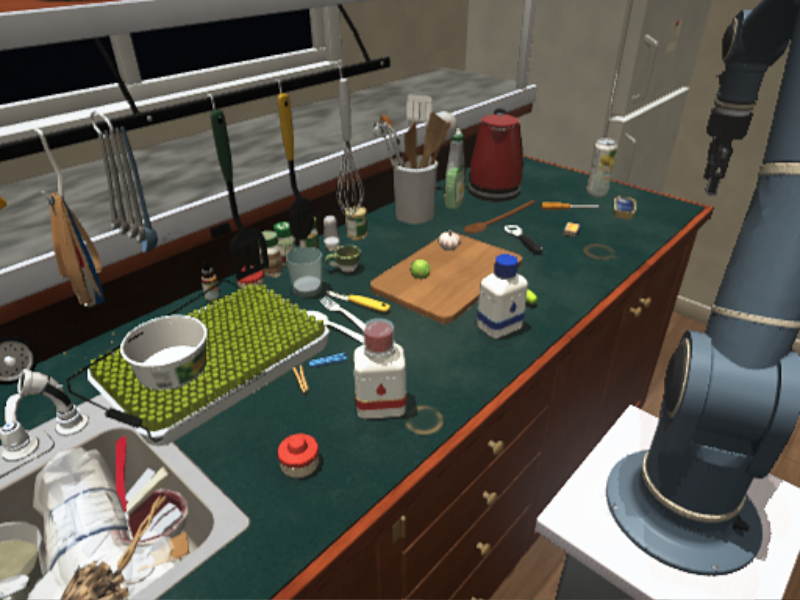

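View pics/b.png

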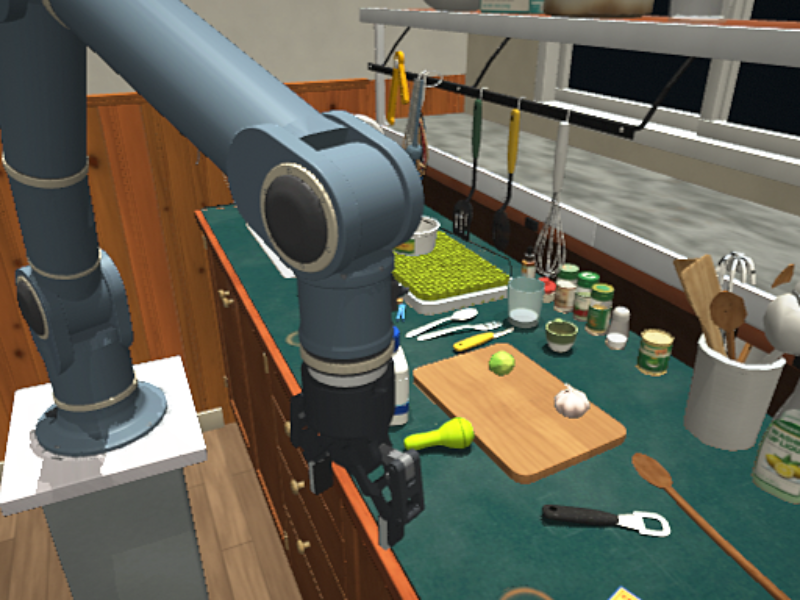

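```bash
cat > h.py <<'E'
import numpy as np,cv2
def cloud(f):
    z=np.load(f); p,d,K=z["p"],z["d"],z["K"]
    v,u=np.mgrid[:384,:512]
    c=np.dstack([(u-K[0,2])/K[0,0]*d,(v-K[1,2])/K[1,1]*d,d])
    return p,c@z["rotation"].T+z["position"],d
E
python3 - <<'E'
from h import *
p,W,d=cloud("scene.npz")
hsv=cv2.cvtColor(p,cv2.COLOR_RGB2HSV)
g=W[...,2]>0.005
white=(hsv[...,1]<60)&(hsv[...,2]>110)&g
red=((hsv[...,0]<8)|(hsv[...,0]>172))&(hsv[...,1]>70)&g
blue=(hsv[...,0]>100)&(hsv[...,0]<130)&(hsv[...,1]>120)&g
def box(n,m,u0,u1,v0,v1):
    mm=np.zeros_like(m); mm[v0:v1,u0:u1]=m[v0:v1,u0:u1]; P=W[mm]
    if len(P): print(n,len(P),"pct",np.percentile(P,[3,50,97],axis=0).round(3).tolist())
    return P
P=box("descaler body",white,220,265,215,270)
lo=P[(P[:,2]>.03)&(P[:,2]<.1)]; print(cv2.minAreaRect((lo[:,:2]*1000).astype(np.float32)))
h,vx=0,0
box("cap red",red,225,260,203,228)
v=np.array([W[y,242] for y in range(200,232,2)]);print(v.round(3).tolist())
box("timer",red,175,207,275,308)
box("rinse",white,300,340,170,217);box("rinse blue",blue,300,340,160,180)
g2=(hsv[...,0]>28)&(hsv[...,0]<45)&(hsv[...,1]>150)
box("brush",g2,334,350,182,198); box('pan',np.ones_like(white),55,140,185,280)
cv2.imwrite("pics/c.png",cv2.resize(p[190:310,160:320,::-1],(800,600),interpolation=cv2.INTER_CUBIC))
E
```

```text
descaler body 1125 pct [[0.435, 0.119, 0.009], [0.462, 0.165, 0.099], [0.51, 0.192, 0.141]]
((460.2420349121094, 166.31349182128906), (82.1596450805664, 14.014185905456543), 43.99332046508789)
cap red 243 pct [[0.455, 0.135, 0.146], [0.468, 0.159, 0.167], [0.486, 0.171, 0.176]]
[[0.685, -0.058, -0.0], [0.675, -0.048, 0.001], [0.496, 0.127, 0.174], [0.487, 0.137, 0.177], [0.484, 0.14, 0.174], [0.477, 0.147, 0.175], [0.471, 0.154, 0.176], [0.466, 0.159, 0.175], [0.464, 0.161, 0.171], [0.463, 0.162, 0.165], [0.461, 0.164, 0.161], [0.463, 0.162, 0.152], [0.463, 0.163, 0.147], [0.463, 0.163, 0.141], [0.468, 0.158, 0.128], [0.465, 0.161, 0.124]]
timer 467 pct [[0.455, 0.3, 0.028], [0.477, 0.332, 0.038], [0.512, 0.357, 0.053]]
rinse 815 pct [[0.421, -0.218, 0.009], [0.44, -0.165, 0.091], [0.488, -0.15, 0.128]]
rinse blue 149 pct [[0.437, -0.207, 0.137], [0.451, -0.187, 0.163], [0.473, -0.174, 0.168]]
brush 44 pct [[0.442, -0.318, 0.014], [0.452, -0.305, 0.025], [0.466, -0.299, 0.031]]
pan 8075 pct [[0.667, 0.206, -0.001], [0.816, 0.388, 0.053], [1.069, 0.503, 0.124]]
```

View pics/c.png

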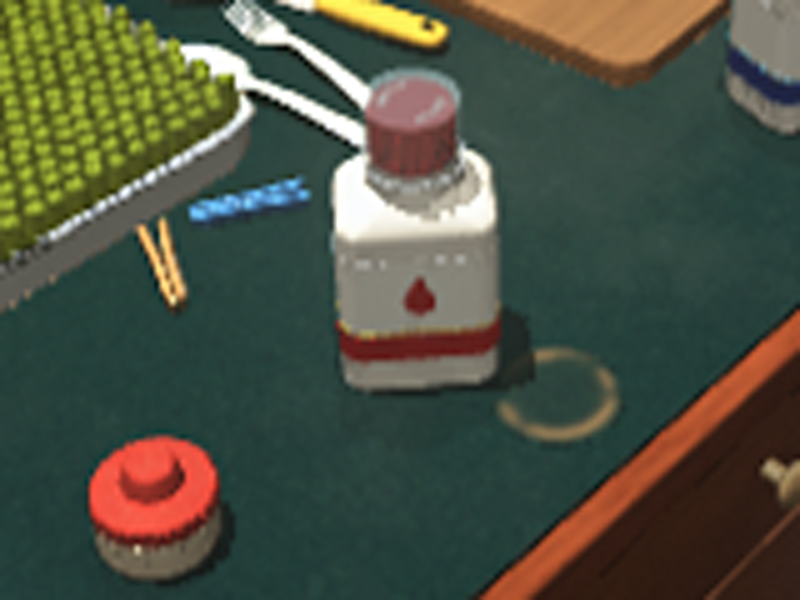

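```bash
cat >> h.py <<'E'
def Rd(deg):
    a=np.radians(deg); return np.array([[np.cos(a),np.sin(a),0],[np.sin(a),-np.cos(a),0],[0,0,-1.]])
def wrist_to_ray(uv,prm,s):
    """pixels (N,2) -> world origin, unit rays of the equidistant fisheye"""
    K=prm["K"]; x=(uv[:,0]-K[0,2])/K[0,0]; y=(uv[:,1]-K[1,2])/K[1,1]
    t=np.hypot(x,y); k=np.where(t>1e-9,np.sin(t)/np.maximum(t,1e-9),1)
    c=np.c_[x*k,y*k,np.cos(t)]; T=prm["tool_from_camera"]; R=np.asarray(s["tcp_rot"])
    return R@T[:3,3]+s["position"], c@T[:3,:3].T@R.T
E
python3 - <<'E'
from rig import *
from h import *
P=np.array([.482,.143,.30])
for a in range(-90,181,30):
    q=[inverse_kinematics(P-[0,0,h],Rd(a)) for h in (0,.14)]
    print(a,[None if x is None else np.round(x,2).tolist() for x in q])
p=np.array(sense()["position"]); move_l(p+[0,0,.08])
E
```

```text
-90 [[0.57, 0.34, -1.17, 1.83, 0.34, 1.19, 2.44], [0.51, 0.59, -1.17, 1.99, 0.65, 1.0, 2.16]]
-60 [[-1.38, 0.28, 1.24, 1.92, -0.29, 1.14, -2.65], [-1.21, 0.52, 1.12, 2.08, -0.6, 0.91, -2.37]]
-30 [[0.36, 0.24, -0.86, 1.84, 0.2, 1.15, -2.66], [-0.95, 0.37, 0.72, 2.07, -0.33, 0.82, -2.13]]
0 [[0.4, 0.26, -0.91, 1.84, 0.22, 1.15, -2.16], [0.19, 0.39, -0.7, 2.01, 0.33, 0.86, -2.26]]
30 [[0.44, 0.27, -0.96, 1.84, 0.24, 1.16, -1.65], [0.32, 0.44, -0.87, 2.0, 0.43, 0.89, -1.83]]
60 [[0.47, 0.28, -1.0, 1.84, 0.26, 1.16, -1.15], [0.41, 0.49, -1.0, 2.0, 0.52, 0.93, -1.39]]
90 [[0.49, 0.29, -1.04, 1.84, 0.28, 1.17, -0.64], [0.47, 0.55, -1.11, 1.99, 0.6, 0.97, -0.93]]
120 [[0.52, 0.31, -1.08, 1.83, 0.29, 1.17, -0.13], [0.51, 0.59, -1.17, 1.99, 0.65, 1.0, -0.46]]
150 [[0.54, 0.32, -1.11, 1.83, 0.31, 1.18, 0.38], [0.53, 0.62, -1.22, 1.99, 0.68, 1.03, 0.04]]
180 [[0.56, 0.34, -1.15, 1.83, 0.33, 1.19, 0.88], [0.55, 0.64, -1.26, 1.99, 0.72, 1.05, 0.53]]
```

```bash
python3 - <<'E'
from rig import *
from h import *
movep([.482,.143,.31],Rd(30)); s=sense(); p,d=camera("wrist"); pr=camera_params("wrist")
print(s["time_s"],s["position"],np.round(s["joint_pos"],2)); print(pr)
import pickle; pickle.dump((s,p,d,pr),open("w1.pkl","wb"))
cv2.imwrite("pics/w1.png",cv2.resize(p[:,:,::-1],(800,600)))
E
```

```text
3.6333 [0.48243531 0.14212309 0.30988741] [ 0.47  0.27 -1.    1.82  0.25  1.18 -1.66]
{'K': array([[297.31863964,   0.        , 251.94753711],
       [  0.        , 297.31863964, 189.39283438],
       [  0.        ,   0.        ,   1.        ]]), 'tool_from_camera': array([[ 1.24317686e-03, -9.57454080e-01, -2.88582985e-01,
         7.39171280e-02],
       [ 9.99999073e-01,  1.35056108e-03, -1.72998791e-04,
        -7.78506258e-04],
       [ 5.55387345e-04, -2.88582502e-01,  9.57454871e-01,
        -1.18011351e-01],
       [ 0.00000000e+00,  0.00000000e+00,  0.00000000e+00,
         1.00000000e+00]])}
```

View pics/w1.png

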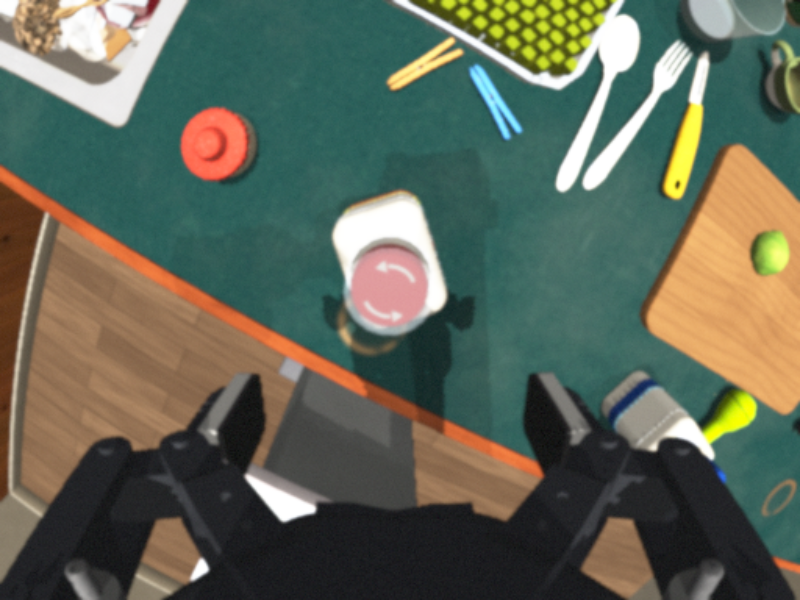

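```bash
cat >> h.py <<'E'
def onplane(uv,pr,s,z):
    o,r=wrist_to_ray(np.asarray(uv,float),pr,s); return (o+r*((z-o[2])/r[:,2])[:,None])[:,:2]
E
python3 - <<'E'
from h import *
import pickle
s,p,d,pr=pickle.load(open("w1.pkl","rb"))
hsv=cv2.cvtColor(p,cv2.COLOR_RGB2HSV)
m=(((hsv[...,0]<10)|(hsv[...,0]>168))&(hsv[...,1]>50)).astype(np.uint8); m[:,:215]=0;m[:,285:]=0;m[:145]=0;m[215:]=0
m=cv2.morphologyEx(m,cv2.MORPH_OPEN,np.ones((3,3)))
c=max(cv2.findContours(m,0,2)[0],key=cv2.contourArea)[:,0]
print(c.min(0),c.max(0))
q=onplane(c,pr,s,.1715)*1000
print("cap",cv2.fitEllipse(q.astype(np.float32)),cv2.minEnclosingCircle(q.astype(np.float32)))
# world positions of a few px (800x600 coords) on table
print(onplane(np.array([[690,310],[570,190],[648,320],[540,300],[460,440]])*.64,pr,s,0).round(3).tolist())
print(onplane(np.array([[648,320],[740,148]])*.64,pr,s,0.021).round(3).tolist())
E
```

```text
[225 156] [272 208]
cap ((484.2581787109375, 147.0070343017578), (42.50115966796875, 46.12696838378906), 128.5436248779297) ((483.44525146484375, 146.5939483642578), 24.420373916625977)
[[0.587, -0.183], [0.611, 0.022], [0.549, -0.139], [0.504, -0.013], [0.326, -0.032]]
[[0.549, -0.123], [0.764, -0.117]]
```

```bash
python3 - <<'E'
from h import *
import pickle
s,p,d,pr=pickle.load(open("w1.pkl","rb"))
def redc(p,b):
    hsv=cv2.cvtColor(p,cv2.COLOR_RGB2HSV)
    m=(((hsv[...,0]<12)|(hsv[...,0]>166))&(hsv[...,1]>50)).astype(np.uint8)
    k=np.zeros_like(m);k[b[2]:b[3],b[0]:b[1]]=m[b[2]:b[3],b[0]:b[1]]
    k=cv2.morphologyEx(k,cv2.MORPH_OPEN,np.ones((3,3)))
    return max(cv2.findContours(k,0,2)[0],key=cv2.contourArea)[:,0].astype(float)
A=[];B=[]
def lat(name,o,pts):  # bearing of the silhouette's middle as seen from above
    az=np.unwrap(np.arctan2(pts[:,1]-o[1],pts[:,0]-o[0])); a=(az.min()+az.max())/2
    n=np.array([-np.sin(a),np.cos(a)]); A.append(n);B.append(n@o[:2]); dist=np.hypot(*(np.array([.4825,.1445])-o[:2]))
    print(name,"width",2*dist*np.sin(np.ptp(az)/2),"offset",n@o[:2]-n@[.4825,.1445],n)
c=redc(p,(215,285,145,215)); o,_=wrist_to_ray(c,pr,s); lat("wrist",o,onplane(c,pr,s,.1715))
z=np.load("scene.npz"); c=redc(z["p"],(225,262,200,230)); K=z["K"]; r=np.c_[(c-K[:2,2])/K[0,0],np.ones(len(c))]@z["rotation"].T
o=z["position"]; lat("scene",o,o+r*((.16-o[2])/r[:,2])[:,None])
print(np.linalg.solve(np.array(A),B))
E
```

```text
wrist width 0.04354509441011095 offset -0.0016228698335785385 [ 0.46391148 -0.88588156]
scene width 0.044014030547232796 offset -0.0002967707380989171 [0.69873747 0.71537819]
[0.48100256 0.14554776]
```

```bash
python3 - <<'E'
from rig import *
from h import *
C=[.481,.1455]
move_l(C+[.25],Rd(30)); move_l(C+[.168],feed=.08); print(sense()["position"])
command_gripper(.045,20); s=sense(); print(s["finger_gap"],s["gripper_force"],s["wrist_force"])
move_l(C+[.225],feed=.08); s=sense(); print(s["time_s"],s["position"],s["finger_gap"],s["gripper_force"],s["wrist_force"])
p,d=camera("scene"); w,_=camera("wrist")
cv2.imwrite("pics/s2.png",np.hstack([cv2.resize(p[130:300,180:320,::-1],(400,486)),cv2.resize(w[100:380,140:370,::-1],(400,486))]))
E
```

```text
[0.48134965 0.14576147 0.16850034]
0.05342901664374404 20.90692141558975 [-0.26934495 -0.95537962  2.93207064]
6.6667 [0.48071953 0.14522029 0.22468687] 0.0533476961766016 21.108918899553828 [-0.08265558 -0.6374344  -0.58750758]
```

View pics/s2.png

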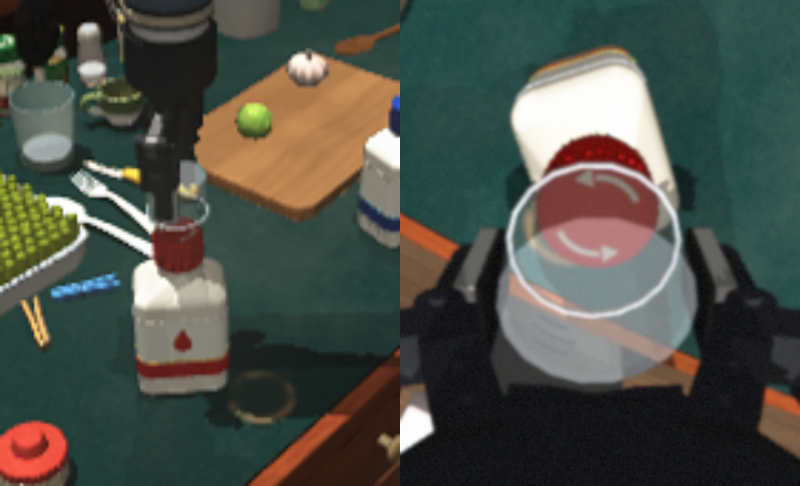

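```bash
python3 - <<'E'
from rig import *
from h import *
R=Rd(30)
move_l([.481,.1455,.29],feed=.15); move_l([.487,-.005,.29],feed=.2); move_l([.487,-.005,.06],feed=.12)
hit=move_l([.487,-.005,.0305],feed=.03,until_force=3); s=sense(); print(hit,s["position"],s["wrist_force"],s["finger_gap"])
command_gripper(.072); sleep(.2); move_l([.487,-.005,.12],feed=.1); move_l([.487,-.005,.26],feed=.2)
s=sense(); print(s["time_s"],np.round(s["joint_pos"],2))
movep([.481,.1455,.30],R); s=sense(); w,_=camera("wrist"); p,_=camera("scene")
import pickle; pickle.dump((s,w,None,camera_params("wrist")),open("w2.pkl","wb")); np.savez("scene2.npz",p=p,**camera_params("scene"))
print(s["time_s"],s["position"],s["wrist_force"])
cv2.imwrite("pics/s3.png",np.hstack([cv2.resize(p[100:310,170:345,::-1],(400,480)),cv2.resize(w[90:330,160:400,::-1],(400,480))]))
E
```

```text
True [ 0.48672651 -0.0049075   0.03293689] [-0.54062613 -0.13149617  3.54275306] 0.05370289472277038
13.55 [ 0.73  0.28 -0.95  1.92  0.26  1.07 -1.38]
14.2167 [0.48056669 0.14526657 0.29884292] [ 0.09447823 -0.04015625  0.58573899]
```

View pics/s3.png

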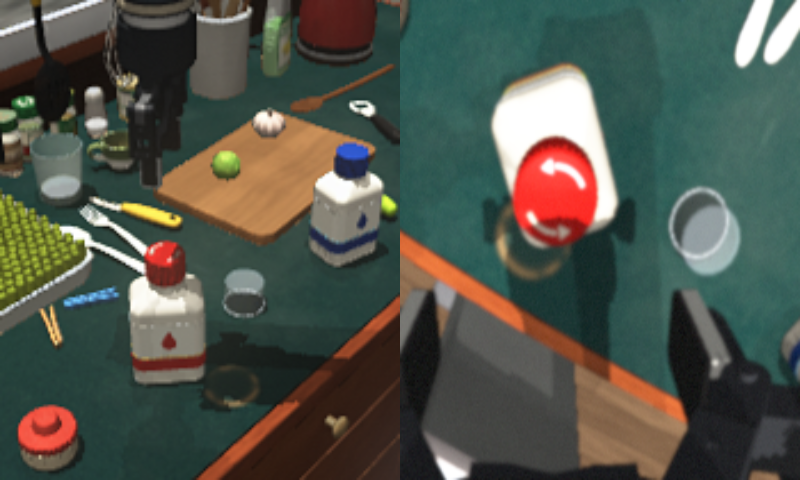

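```bash
cat >> h.py <<'E'
def redc(p,b,sat=90):
    hsv=cv2.cvtColor(p,cv2.COLOR_RGB2HSV)
    m=(((hsv[...,0]<12)|(hsv[...,0]>166))&(hsv[...,1]>sat)).astype(np.uint8)
    k=np.zeros_like(m);k[b[2]:b[3],b[0]:b[1]]=m[b[2]:b[3],b[0]:b[1]]
    k=cv2.morphologyEx(k,cv2.MORPH_OPEN,np.ones((3,3)))
    return max(cv2.findContours(k,0,2)[0],key=cv2.contourArea)[:,0].astype(float)
def centre(views):
    """cap axis from silhouette bearings of several views [(camera origin, points on the cap's plane)]"""
    A=[];B=[]
    for o,pts in views:
        az=np.arctan2(pts[:,1]-o[1],pts[:,0]-o[0]); a0=az[0]; az=(az-a0+np.pi)%(2*np.pi)-np.pi; a=a0+(az.min()+az.max())/2
        n=np.array([-np.sin(a),np.cos(a)]); A.append(n);B.append(n@o[:2]); print("az width",np.ptp(az))
    return np.linalg.solve(np.array(A),B)
def scene_pts(p,pr,b,zp):
    c=redc(p,b); K=pr["K"]; r=np.c_[(c-K[:2,2])/K[0,0],np.ones(len(c))]@pr["rotation"].T; o=pr["position"]
    return o,o+r*((zp-o[2])/r[:,2])[:,None]
E
python3 - <<'E'
from rig import *
from h import *
import pickle
s,w,_,pr=pickle.load(open("w2.pkl","rb")); z=np.load("scene2.npz")
c=redc(w,(215,285,150,220)); o,_=wrist_to_ray(c,pr,s)
C=centre([(o,onplane(c,pr,s,.1715)),scene_pts(z["p"],z,(225,262,195,232),.16)]); print(C)
assert np.hypot(*(C-[.481,.1455]))<.005
C=C.tolist(); R=Rd(30)
command_gripper(.075); move_l(C+[.24],R); move_l(C+[.164],feed=.08); s0=sense(); print(s0["position"],s0["wrist_force"])
command_gripper(.04,70); s=sense(); print(s["time_s"],s["position"],s["finger_gap"],s["gripper_force"],s["wrist_force"])
E
```

```text
az width 0.6132126660697579
az width 0.057514972165444433
[0.48080748 0.14548884]
[0.48116462 0.14579021 0.16447525] [ 0.15083262  0.73331544 -0.55091699]
16.5583 [0.48139485 0.1451205  0.16458033] 0.044405723798896374 70.55944428197108 [-0.26165578 -2.72659324  4.83211381]
```

```bash
python3 - <<'E'
from rig import *
from h import *
x,y,z0=.4808,.1455,.164
for dz in (.002,.004,.005,.006,.007):
    move_l([x,y,z0-dz],Rd(30),feed=.02); sleep(.1); s=sense()
    print(dz,np.round(s["position"],4),np.round(s["wrist_force"],1),round(s["finger_gap"],4))
    if s["wrist_force"][2]>14: break
print(s["time_s"])
E
```

```text
0.002 [0.4814 0.1451 0.1627] [ 0.  -2.7  7.2] 0.0443
0.004 [0.4815 0.1452 0.1611] [-1.4 -3.1 11.1] 0.0442
0.005 [0.4815 0.1452 0.1603] [-1.8 -3.8 13.7] 0.0442
0.006 [0.4815 0.1452 0.1595] [-2.4 -3.5 15.2] 0.0445
17.9583
```

```bash
python3 - <<'E'
from rig import *
from h import *
x,y,z=.4811,.1453,.158
for a in range(36,97,6):
    movep([x,y,z],Rd(a)); s=sense(); T=s["tcp_rot"]; 
    print(a,round(np.degrees(np.arctan2(T[1][0],T[0][0])),1),np.round(s["position"],4),np.round(s["wrist_force"],1),round(s["ft_torque"][2],2),round(s["finger_gap"],4),round(s["time_s"],2))
    if abs(s["wrist_force"][2])>30: break
p,_=camera("scene"); w,_=camera("wrist")
cv2.imwrite("pics/s4.png",np.hstack([cv2.resize(p[160:280,180:280,::-1],(400,480)),cv2.resize(w[90:330,160:360,::-1],(400,480))]))
E
```

```text
36 36.0 [0.4819 0.1456 0.1596] [-2.7 -3.1 13.4] 0.13 0.0444 18.21
42 42.0 [0.4821 0.1459 0.1597] [-1.9 -2.7 13.7] 0.12 0.0446 18.46
48 48.0 [0.4819 0.1461 0.1597] [-2.4 -2.4 14.2] 0.11 0.0446 18.71
54 54.0 [0.4817 0.1463 0.1597] [-3.1 -2.  14.4] 0.14 0.0447 18.96
60 60.1 [0.4816 0.1464 0.1597] [-2.1 -1.8 14.5] 0.11 0.0448 19.21
66 66.1 [0.4815 0.1466 0.1597] [-3.7 -0.4 14.2] 0.14 0.0444 19.46
72 72.1 [0.4814 0.1466 0.1597] [-3.4 -1.8 14.3] 0.11 0.0445 19.71
78 78.1 [0.4813 0.1466 0.1596] [-3.5 -1.  14. ] 0.14 0.0443 19.96
84 84.1 [0.4811 0.1466 0.1596] [-3.2 -0.7 14.4] 0.11 0.0449 20.21
90 90.1 [0.4811 0.1466 0.1596] [-3.2 -2.4 13.5] 0.08 0.0445 20.46
96 96.1 [0.4809 0.1467 0.1596] [-4.4 -1.5 15.1] 0.07 0.0449 20.71
```

View pics/s4.png

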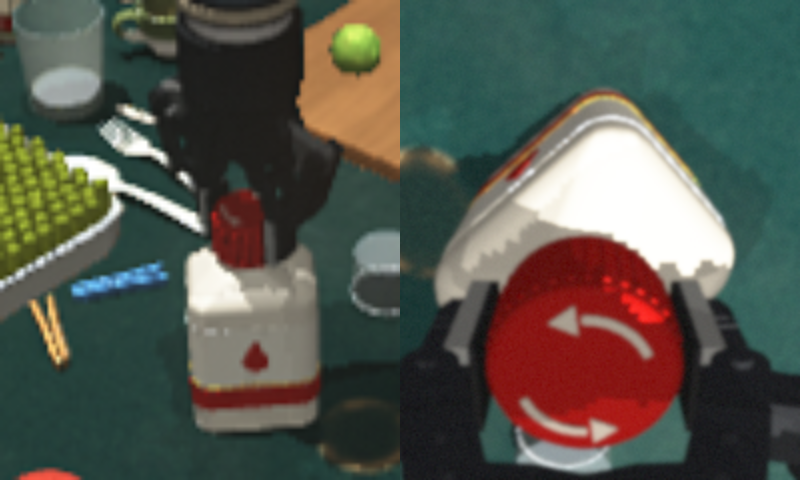

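```bash
python3 - <<'E'
from rig import *
from h import *
R=Rd(96); x,y=.4811,.146
for z in (.162,.165,.168,.171):
    move_l([x,y,z],R,feed=.03); sleep(.1); s=sense(); print(z,np.round(s["position"],4),np.round(s["wrist_force"],1),round(s["ft_torque"][2],2))
    if s["wrist_force"][2]<-4: raise SystemExit("locked")
move_l([x,y,.2326],R,feed=.05); sleep(.3); s=sense()
print(s["time_s"],s["position"],np.round(s["wrist_force"],1),s["finger_gap"],s["gripper_force"],np.round(s["tcp_rot"],4).tolist())
p,_=camera("scene"); w,_=camera("wrist"); side,_=camera("side")
cv2.imwrite("pics/s5.png",np.hstack([cv2.resize(p[130:280,180:305,::-1],(400,480)),cv2.resize(w[60:330,150:375,::-1],(400,480))]))
z=np.load("scene2.npz")
print("scene change in lower bottle",np.abs(p[245:270,225:262].astype(int)-z["p"][245:270,225:262]).mean())
E
```

```text
0.162 [0.4809 0.1467 0.1629] [-3.2 -1.4  8.9] 0.02
0.165 [0.4809 0.1466 0.1651] [-2.2  1.1  4.8] 0.05
0.168 [0.481  0.1455 0.1676] [0.3 0.2 0.1] 0.02
0.171 [0.4812 0.146  0.171 ] [-0.1  0.4 -0.5] 0.02
23.925 [0.48105859 0.14600232 0.23250051] [ 0.2  0.1 -0.9] 0.04438678612728023 71.22758264187723 [[-0.1046, 0.9945, -0.0002], [0.9945, 0.1046, -0.0], [0.0, -0.0002, -1.0]]
scene change in lower bottle 2.744864864864865
```

View pics/s5.png

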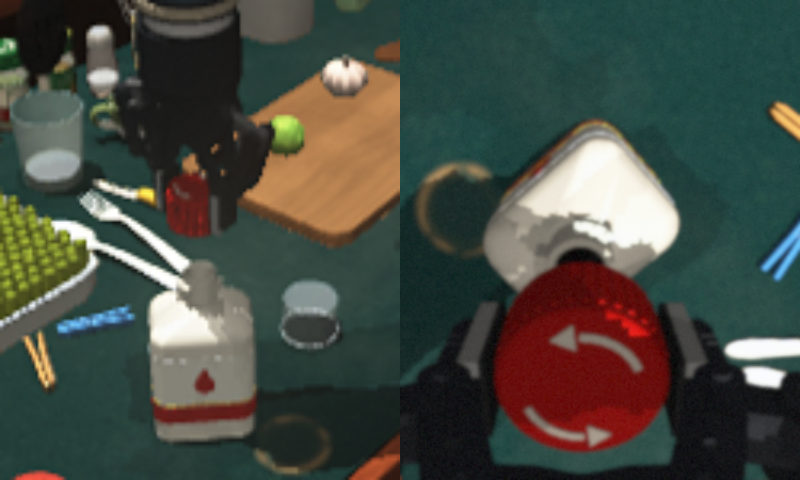

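The cap is off and held level above the open neck. The bottle has not moved, and the measuring cup is standing mouth down beside it.

```bash
python3 -c "
from rig import *
print(finish_job())"
```

```text
the job is handed in; nothing more can be done
None
```

The descaler is open and the job is handed in at about 24 s: the measuring cup stands mouth down beside the bottle, the bottle is where it was, and the gripper holds the cap level about 5 cm above the mouth.

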